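# Seat a vial rack against the rail of a vial reader

## Task

A vial rack was left askew on the bed of the vial reader and a small blue-and-white carton lies between it and the rail. Put the carton into the empty steel tray on the right, then push the rack gently across the bed, working at its two ends, until it lies flat along the rail with both blue plungers pressed in and both red catches up in front of it. Do not force it, keep the vials standing in the rack, and leave everything else where it is.

Things in the scene. Friction and masses are not known exactly. Their poses are not given: they have to be found in the camera images.
- reader: Vial reader, fixed on the worktop: aluminium bed 300 mm wide (y), its top 12 mm above the worktop, with a white reading head 58 mm high along its far side. Origin: at worktop height under its middle; +x points across the bed to the reading head, y along the head. The bed runs from x = -150 to +76 mm, where the head begins.
- rail_middle_nominal (a point): Fixed point of the reader, on the bed top 45 mm beyond its origin in +x: middle of the steel rail's range of adjustment. The rail (12 mm thick, 282 mm long, 26 mm above the bed, rigid) is set by hand with two black thumbscrews and its true place is not measured: its front face lies within 15 mm of this point, up to 0.02 rad out of parallel with the reader's y. Find it by feel.
- rack: Loose vial rack: aluminium channel, blue ends, seven pockets, 34 (x) by 230 (y) by 28 mm high, 0.35 to 0.55 kg with vials. Origin: centre of its underside; y along it, +x faces the rail. Push its flat front (-x) face at about half its height, some 70 mm either side of its middle: 10 to 15 N is enough to seat an end, over 25 N too much. It swings round when pushed at one end and slides over the catches.
- plunger_left (a joint): Travel (m) of the left (+y) blue spring plunger in the rail, 14 mm across, 70 mm from the rail's middle, 13 mm above the bed: 0 = out, 8 mm proud of the rail's face; 0.008 = flush. Pushes back with 1.2 N (out) to 3.6 N (flush). A seated rack keeps it at about 0.0055.
- plunger_right (a joint): The same for the right (-y) plunger, 70 mm right of the rail's middle.
- catch_left (a joint): Depression (m) of the left red catch, a spring tongue 10 mm wide, 4.5 mm above the bed, 92 mm left of the rail's middle; 0 = up. It slopes towards the robot; its upright side is 36.4 mm before the rail's face. The rack slides over it, pressing it 0.0045 down, and it springs up in front of the rack once the rack's back is within 2.4 mm of the rail there, then holds that end against the plunger.
- catch_right (a joint): The same for the right catch, 92 mm right of the rail's middle.
- carton_mid (a point): Centre of the small loose blue-and-white carton, 60 mm (x) by 34 mm (y) by 20 mm, lying on the bed between the rack and the rail, its length roughly across the bed; axes along its length, width and height. Grasp it across its 34 mm width. 30 g.
- tray: Pressed steel tray on the worktop to the right of the reader, 114 mm (x) by 159 mm (y) by 22 mm, floor inside 92 by 136 mm and 2 mm thick, rim 22 mm high. Origin: centre of its underside; axes along its sides, z up.
- vial_red: Loose glass vial with a red cap, 23 mm across, 50 mm high, standing in a pocket of the rack. Origin: centre of its underside (3 mm above the rack's underside), z up.
- vial_blue: The same with a blue cap.
- vial_green: The same with a green cap.
- canister: Bystander: round steel swab canister, 84 mm wide, 111 mm high, left of the reader. Origin: centre of its underside.
- red_box: Bystander: white-and-red carton 106 by 78 by 30 mm, near the right front edge. Origin: centre of its underside.
- tape_roll: Bystander: roll of surgical tape lying flat, 59 mm across, 25 mm high, left of the reader. Origin: centre of its underside.
Not all that is in view belongs to the job. Leave any pink look-alike of the part that bears carton_mid alone.

How it is judged:
On the way, in this order (a step that is already met when the one before it is completed fails the run):
1. the carton lies in the tray, let go (x of carton_mid in the frame of tray between -0.05 and 0.05 m and y of carton_mid in the frame of tray between -0.07 and 0.07 m and height (world z) of carton_mid below 0.04 m and contact force between the fingers and carton below 0.1 N), for 0.2 s.
2. both ends of the rack have pressed their plungers in (value of joint each of plunger_left, plunger_right above 0.0045 m), for 0.2 s.
At the end, for the whole second after the job is handed in: The rack lies flat on the bed along the rail, at rest, with both plungers held in by more than 4.5 mm (so its back is within 3.5 mm of the rail at both) and both catches up (less than 1.5 mm down) in front of it; the carton lies inside the tray (all of step 2 and x of carton_mid in the frame of tray between -0.05 and 0.05 m and y of carton_mid in the frame of tray between -0.07 and 0.07 m and height (world z) of carton_mid below 0.04 m and value of joint each of catch_left, catch_right below 0.0015 m and angle between rack's own z axis and vertical below 0.04 rad and linear speed of rack below 0.01 m/s); the robot touches nothing.
It fails at once if the robot presses the rack with more than 25 N (contact force between any of the fingers, the arm and rack above 25 N).
It fails at once if a vial is tipped over or leaves the rack (angle between any of vial_red, vial_blue, vial_green's own z axis and vertical above 0.6 rad or distance between any of vial_red, vial_blue, vial_green and rack above 0.12 m).
It fails at once if a bystander or the tray is shoved away (distance of any of canister, red_box, tape_roll from where it was at the start of the episode above 0.03 m or distance of tray from where it was at the start of the episode above 0.04 m).
It also fails if it takes over 66 s, if anything falls off the work surface, if the arm or the gripper's body presses on something with over 40 N, if the wrist force passes 120 N, or if a joint passes its speed limit or range.

## Robot

A 7-joint arm with a two-finger parallel gripper is mounted at the origin on a cart in front of the work surface, level with it; the furniture and walls round the work are solid. World frame = base frame: x ahead of the robot, y to its left, z up, the work surface at z = 0. Lengths are in m, angles in rad, forces in N, time in s.
With the tool pointing down it reaches from about 0.4 to 0.875 m from the base axis. Payload 6.5 kg.
Tool frame: the origin (TCP) lies at the centre of the arm's flange, where the gripper is bolted on; the fingertips stand 173 mm ahead of it and the grasp point (between the pads) lies 155 mm ahead of it; z points along the fingers, y is the direction in which the jaws open and shut (so a half turn about z gives the same grasp; the last joint's range is limited). The gripper opens to 85 mm and grips with 20 to 120 N. Pads are 22 mm wide; open, the fingers measure 114 mm over their backs; the gripper's body (76 mm by 85 mm) begins 54 mm behind the grasp point. The pads swing forward as they close: fully open they stand 13 mm farther back than shut.
Start: joints at [-0.066, 0.536, -0.004, 1.538, 0.003, 1.067, -0.071], TCP at [0.65, 0, 0.405] pointing down, gripper open.
Joint ranges: [-2.7, 2.7], [-0.37, 2.16], [-1.27, 1.26], [0.24, 2.4], [-1.31, 4.45], [0.19, 1.91], [-2.76, 2.76]. Speed limits (rad/s): [2.39, 2.39, 3.14, 3.14, 3.14, 3.14, 3.14].

## Interface

Orientations are given as a unit quaternion [x, y, z, w].
In Python, from station import ctrl gives the robot as it stands.
- The arm moves only by the tool servo_tool, never from a script. Its arguments are lists of equal length, an entry for each row: "xyz": the shift along the tool's x, y, z in m, a list of three; "dr": the turn, a rotation vector about the tool's x, y, z in degrees, a list of three; "gripper": the finger opening in m, from 0 to 0.0854. In form: {"xyz": [[x, y, z], ...], "dr": [[wx, wy, wz], ...], "gripper": [gripper, ...]}. A call has 1 to 12 rows; each row shifts and turns the commanded pose from where the row before left it, along the tool's axes as they then stand; what a row does not reach is not made up. A row lasts 1/8 s, in which the tool goes at most 62.5 mm and 10.7 degrees, less where a joint would pass 70% of its speed; a pose out of reach is approached as far as the arm can. A call with a gripper value outside its range is refused whole. The fingers move at their own pace and stop on an object; "grip_force" is the grip in N (left out, the last holds). Time passes only in rows, so rows that do not move let the fingers close. It gives the time, the measured TCP pose, the force and the opening at its end, in the units of the state.
- ctrl.get_obs(): the state, without advancing time (a new reading comes with each control period).
- ctrl.grab_frame(name): name is "scene" or "side" or "wrist"; returns the picture (420x560x3 uint8, blue, green, red); there is no depth.
- ctrl.camera_info(name): a dict with "fovy" (degrees; the focal length in pixels is half the picture's height over the tangent of half this angle, whatever the lens; pixels are square), "cx", "cy" (the principal point, pixels), "pose" (4x4, takes a point from camera to world coordinates); the wrist camera has in their place "T_tool_cam" (4x4, takes a point from camera to tool coordinates, whose origin is the TCP and whose axes are the flange's). Camera axes: x right, y down, z forward; pixel columns grow to the right and rows downward; lengths in m; the calibration is good to about 2 mm. A picture is of the moment at which its call begins: read the wrist's pose just before it. camera_info takes no time and is no camera call.
- ctrl.close_job(): hands the job in, once; it reports no verdict.
The state is a dict: "clock": time; "joint_pos": joint angles; "qvel": joint speeds; "joint_efforts": joint torques, N m; "position": TCP position; "tool_rot": TCP orientation; "contact_force": force on the tool from outside, world axes, zero at the start; "ft_torque": the same for the moment, N m; "opening": finger opening in m.
Only numpy, scipy, OpenCV 4.12 (cv2) and the standard library are available. Lean on these libraries where they do the work, as an engineer would, in place of code of your own. Each camera call takes 0.05 s, during which the arm holds its last target. There are 200 camera calls.

## Working session

There is one attempt and no reset: what is moved stays moved. The work goes in short steps, Python scripts to look and compute and a tool call to move; the robot and the scene stay as the last step left them, time stands still between calls to the robot, and variables do not carry over. Pictures are saved under pics/ and viewed, about 8 in all and at most 12, crops included, and the job is handed in when it is done.

Besides the shell and the picture viewer there is one more tool, called after "Request:" as name(argument=value, ...) on one line, values as JSON. servo_tool: Moves the arm, as the interface text tells. Its arguments: {"type":"object","properties":{"xyz":{"type":"array","items":{"type":"array","items":{"type":"number"}}},"dr":{"type":"array","items":{"type":"array","items":{"type":"number"}}},"gripper":{"type":"array","items":{"type":"number"}},"grip_force":{"type":"number"}},"required":["xyz","dr","gripper"]}

```bash
mkdir -p pics
cat > h.py <<'E'
import numpy as np, cv2, json
from scipy.spatial.transform import Rotation as R
from station import ctrl
def cam(n):
    c=ctrl.camera_info(n); o=ctrl.get_obs()
    if n=="wrist":
        T=np.eye(4);T[:3,:3]=R.from_quat(o["tool_rot"]).as_matrix();T[:3,3]=o["position"]
        P=T@np.array(c["T_tool_cam"])
    else: P=np.array(c["pose"])
    return P,210/np.tan(np.radians(c["fovy"])/2),c["cx"],c["cy"]
def ray(C,uv,z):
    P,f,cx,cy=C; d=P[:3,:3]@np.array([(uv[0]-cx)/f,(uv[1]-cy)/f,1]); return P[:3,3]+d*(z-P[2,3])/d[2]
def proj(C,p):
    P,f,cx,cy=C; q=P[:3,:3].T@(np.array(p)-P[:3,3]); return q[:2]/q[2]*f+[cx,cy]
E
python3 - <<'E'
from h import *
o=ctrl.get_obs();print({k:np.round(v,3) for k,v in o.items()})
ims=[]
for n in ["scene","side","wrist"]:
    C=cam(n);im=ctrl.grab_frame(n);cv2.imwrite(f"pics/{n}0.png",im);print(n,np.round(C[0],3).tolist(),C[1:],ctrl.camera_info(n).keys())
E
```

```text
{'clock': np.float64(0.0), 'joint_pos': array([-0.066,  0.537, -0.004,  1.539,  0.003,  1.067, -0.071]), 'qvel': array([-0.001,  0.002, -0.001,  0.002, -0.001,  0.002,  0.002]), 'joint_efforts': array([-0.000e+00, -5.834e+01,  1.049e+00, -2.591e+01,  1.200e-02,
        9.000e-03, -0.000e+00]), 'position': array([0.65 , 0.   , 0.404]), 'tool_rot': array([ 0.707,  0.707, -0.001, -0.001]), 'contact_force': array([0.162, 0.231, 0.515]), 'ft_torque': array([0.002, 0.028, 0.028]), 'opening': np.float64(0.085)}
scene [[0.641, -0.413, 0.647, -0.273], [-0.767, -0.357, 0.532, -0.635], [0.011, -0.838, -0.546, 0.709], [0.0, 0.0, 0.0, 1.0]] (np.float64(501.8595893101109), 276.03403703091607, 206.04003023907117) dict_keys(['fovy', 'cx', 'cy', 'pose'])
side [[0.932, -0.181, 0.315, 0.151], [-0.363, -0.512, 0.778, -0.869], [0.02, -0.839, -0.543, 0.64], [0.0, 0.0, 0.0, 1.0]] (np.float64(421.0198165582913), 281.88881993734105, 204.8095178363941) dict_keys(['fovy', 'cx', 'cy', 'pose'])
wrist [[1.0, -0.001, -0.002, 0.65], [-0.001, -0.952, -0.305, 0.078], [-0.002, 0.305, -0.952, 0.373], [0.0, 0.0, 0.0, 1.0]] (np.float64(313.5265628740138), 285.1068180874433, 213.45247343504562) dict_keys(['fovy', 'cx', 'cy', 'T_tool_cam'])
```

View pictures.

```bash
python3 -c "
import cv2,numpy as np
a=cv2.imread('pics/scene0.png');cv2.imwrite('pics/v1.png',cv2.resize(a,(800,600),interpolation=2))
cv2.imwrite('pics/v2.png',cv2.resize(cv2.imread('pics/wrist0.png'),(800,600),interpolation=2))"
```

```text
(no output)
```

View pics/v1.png

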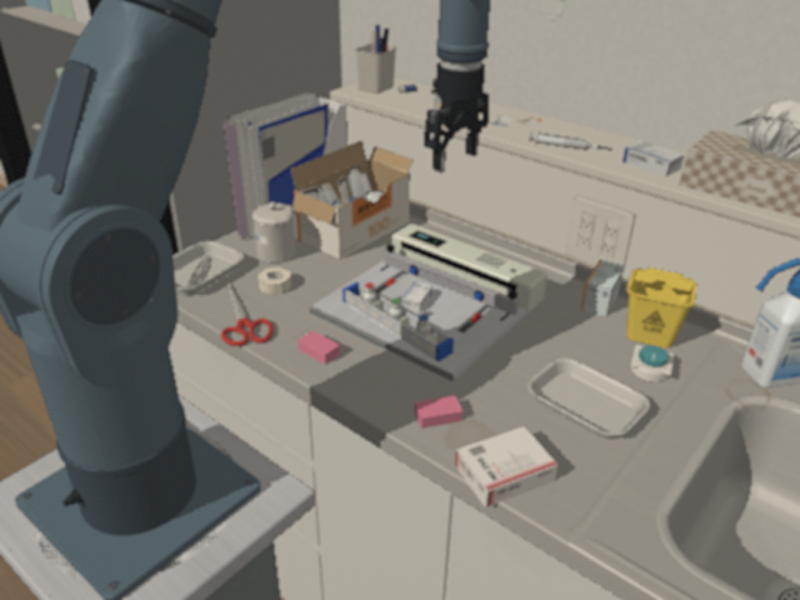

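View pics/v2.png

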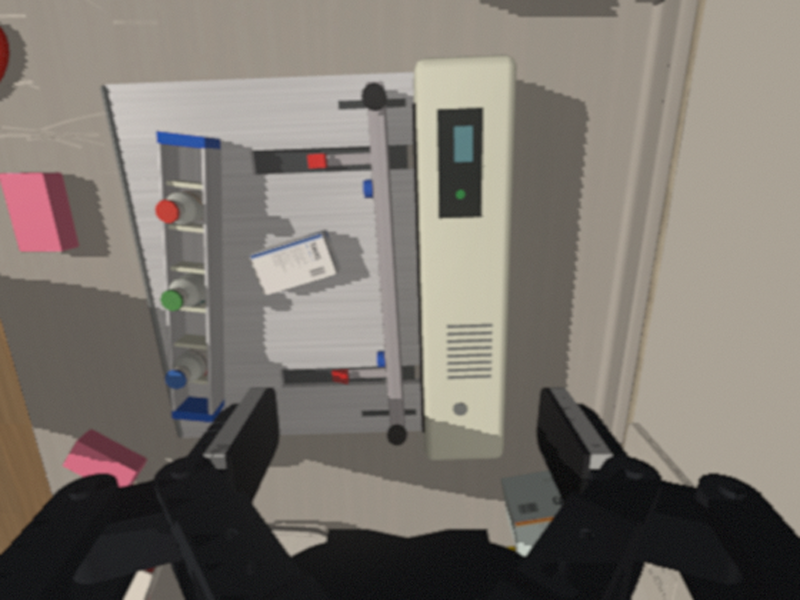

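```bash
cat > m.py <<'E'
from h import *
s=1/1.4286
C=cam("wrist")
def w(u,v,z): return np.round(ray(C,(u*s,v*s),z),4)
for n,u,v,z in [("bedFL",105,87,.012),("bedFR",182,436,.012),("railfaceL",371,110,.038),("railfaceR",389,425,.038),("plL",362,188,.025),("plR",376,359,.025),
 ("catchL red",316,160,.0165),("catchR red",341,376,.0165),("headL",418,70,.058),("headR",428,455,.058),
 ("rack FL",158,133,.04),("rack BL",219,143,.04),("rack FR",172,412,.04),("rack BR",222,415,.04),
 ("vred",166,211,.065),("vgreen",171,299,.065),("vblue",176,378,.065)]: print(n,w(u,v,z))
im=cv2.imread("pics/wrist0.png"); hsv=cv2.cvtColor(im,cv2.COLOR_BGR2HSV)
c=[w(*p,.032) for p in [(250,258),(324,232),(338,270),(265,295)]]; print("carton",c,np.mean(c,0))
print("edges",c[1]-c[0],c[2]-c[3],c[0]-c[3])
S=cam("scene")
for n,u,v in [("l",530,390),("top",562,360),("r",650,402),("bot",613,436)]: print("tray",n,np.round(ray(S,(u*s,v*s),.022),3))
for n,u,v,z in [("redbox",515,447,.03),("canister top",272,212,.111),("pinkR",440,405,.02),("pinkL",320,340,.02)]: print(n,np.round(ray(S,(u*s,v*s),z),3))
E
python3 m.py
```

```text
bedFL [0.4277 0.131  0.012 ]
bedFR [ 0.4383 -0.1656  0.012 ]
railfaceL [0.6244 0.1125 0.038 ]
railfaceR [ 0.6334 -0.1371  0.038 ]
plL [0.6152 0.0596 0.025 ]
plR [ 0.6226 -0.0811  0.025 ]
catchL red [0.5802 0.0798 0.0165]
catchR red [ 0.5907 -0.1014  0.0165]
headL [0.6563 0.1337 0.058 ]
headR [ 0.6662 -0.1528  0.058 ]
rack FL [0.4758 0.0978 0.04  ]
rack BL [0.5175 0.0911 0.04  ]
rack FR [ 0.4499 -0.1231  0.04  ]
rack BR [ 0.4919 -0.126   0.04  ]
vred [0.4858 0.0469 0.065 ]
vgreen [ 0.4791 -0.0155  0.065 ]
vblue [ 0.4727 -0.0785  0.065 ]
carton [array([0.5275, 0.0076, 0.032 ]), array([0.586 , 0.0276, 0.032 ]), array([ 0.5952, -0.002 ,  0.032 ]), array([ 0.5361, -0.0223,  0.032 ])] [0.5612   0.002725 0.032   ]
edges [0.0585 0.02   0.    ] [0.0591 0.0203 0.    ] [-0.0086  0.0299  0.    ]
tray l [ 0.475 -0.279  0.022]
tray top [ 0.569 -0.28   0.022]
tray r [ 0.565 -0.424  0.022]
tray bot [ 0.466 -0.414  0.022]
redbox [ 0.354 -0.328  0.03 ]
canister top [0.502 0.298 0.111]
pinkR [ 0.365 -0.197  0.02 ]
pinkL [0.363 0.041 0.02 ]
```

```bash
python3 -c "
import cv2,numpy as np
a=cv2.imread('pics/wrist0.png')[85:300,95:300];b=cv2.resize(a,None,fx=2.75,fy=2.75,interpolation=2)
t=cv2.imread('pics/scene0.png')[225:325,350:470]
cv2.imwrite('pics/v3.png',b)"
```

```text
(no output)
```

View pics/v3.png

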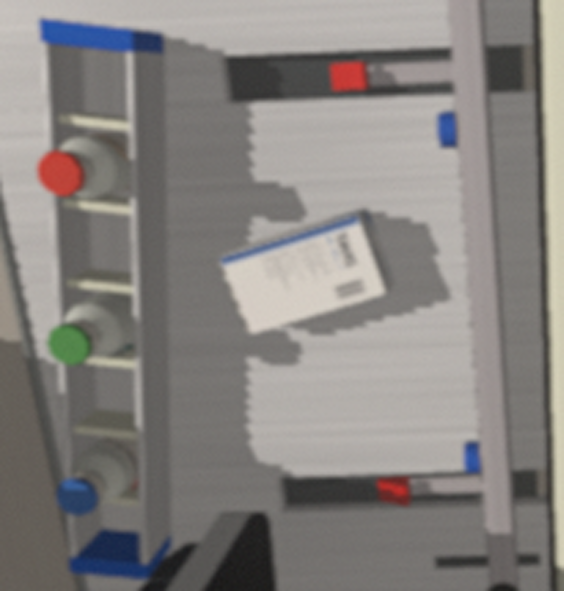

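The candidates in the wrist view are the blue-and-white carton at (293,262) and two pink look-alikes at (40,212) and (105,458). The crop confirms the first: white with a blue edge, lying between rack and rail. Its centre is about (0.561, 0.003), turned 18.7°.

Request:
servo_tool(xyz=[[0.0015,-0.045,0],[0.0015,-0.044,0],[0,0,0.02],[0,0,0.02],[0,0,0.02],[0,0,0.02],[0,0,0.02],[0,0,0.02],[0,0,0.02],[0,0,0],[0,0,0]], dr=[[0,0,0],[0,0,0],[0,0,10.2],[0,0,10.2],[0,0,10.2],[0,0,10.2],[0,0,10.2],[0,0,10.2],[0,0,10.1],[0,0,0],[0,0,0]], gripper=[0.062,0.062,0.062,0.062,0.062,0.062,0.062,0.062,0.062,0.062,0.062], grip_force=25)

```text
clock: 1.52
position: [0.5613, 0.003, 0.2653]
tool_rot: [0.986, 0.164, 0.0, 0.0]
contact_force: [0.7, -0.8, 0.4]
opening: 0.062
```

Run:
```python
from h import *
o=ctrl.get_obs();print(o["clock"],o["position"],o["tool_rot"],R.from_quat(o["tool_rot"]).as_matrix().round(3).tolist())
C=cam("wrist");im=ctrl.grab_frame("wrist");cv2.imwrite("pics/w1.png",im)
print(proj(C,[.561,.003,.032]))
b=im.copy()
for z in(.012,.032):
  for p in [(.5275,.0076),(.586,.0276),(.5952,-.002),(.5361,-.0223)]:
    q=proj(C,[*p,z]);cv2.circle(b,tuple(int(t) for t in q),2,(0,255,0) if z>.02 else (255,0,255),-1)
cv2.imwrite("pics/v4.png",cv2.resize(b,(800,600)))
```

```text
1.525 [0.56128387 0.00298852 0.26528024] [9.86434608e-01 1.64154334e-01 3.36016661e-04 8.12654638e-05] [[0.946, 0.324, 0.001], [0.324, -0.946, -0.0], [0.001, 0.0, -1.0]]
[285.6079829  232.64609651]
```

View pics/v4.png

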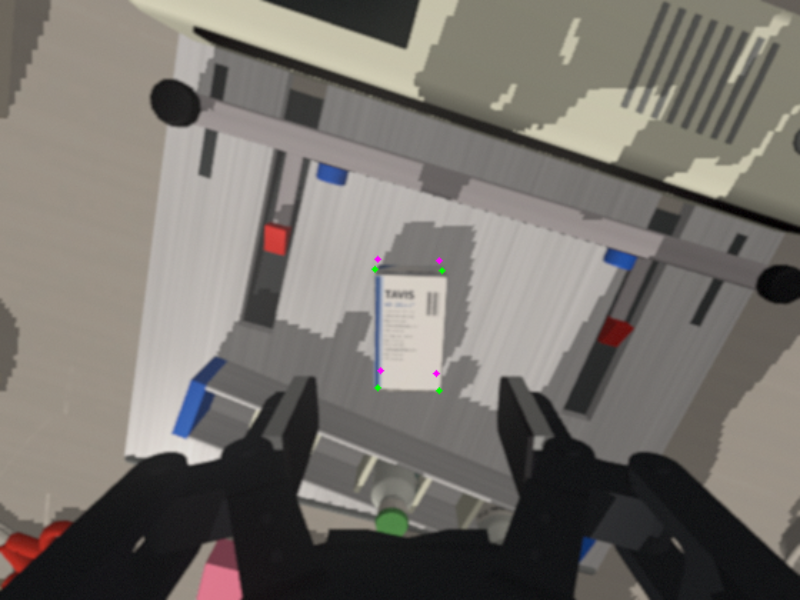

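The carton sits centred between the fingers (top face about (411,332), predicted (408,332)). I'm descending and gripping.

Request:
servo_tool(xyz=[[0,0,0.03],[0,0,0.03],[0,0,0.019],[0,0,0],[0,0,0],[0,0,0],[0,0,0],[0,0,0],[0,0,0]], dr=[[0,0,0],[0,0,0],[0,0,0],[0,0,0],[0,0,0],[0,0,0],[0,0,0],[0,0,0],[0,0,0]], gripper=[0.062,0.062,0.062,0.062,0.025,0.025,0.025,0.025,0.025], grip_force=25)

```text
clock: 2.7
position: [0.5617, 0.003, 0.187]
tool_rot: [0.987, 0.163, 0.001, 0.0]
contact_force: [-0.6, -0.1, 6.7]
opening: 0.0335
```

Request:
servo_tool(xyz=[[0,0,-0.03],[0,0,-0.05],[0,0,-0.05],[0,0,0],[0,0,0]], dr=[[0,0,0],[0,0,0],[0,0,0],[0,0,0],[0,0,0]], gripper=[0.025,0.025,0.025,0.025,0.025])

```text
clock: 3.32
position: [0.5607, 0.0031, 0.3156]
tool_rot: [0.987, 0.163, -0.0, -0.0]
contact_force: [-0.6, -0.4, -0.5]
opening: 0.0335
```

Request:
servo_tool(xyz=[[-0.0256,0.0532,0],[-0.0256,0.0532,0],[-0.0256,0.0532,0],[-0.0256,0.0532,0],[-0.0256,0.0532,0],[-0.0256,0.0532,0],[0,0,0],[0,0,0],[0,0,0],[0,0,0]], dr=[[0,0,0],[0,0,0],[0,0,0],[0,0,0],[0,0,0],[0,0,0],[0,0,9.3],[0,0,9.3],[0,0,0],[0,0,0]], gripper=[0.025,0.025,0.025,0.025,0.025,0.025,0.025,0.025,0.025,0.025])

```text
clock: 4.58
position: [0.5177, -0.3482, 0.3148]
tool_rot: [1.0, 0.003, -0.001, -0.0]
contact_force: [0.9, 0.9, -0.6]
opening: 0.0335
```

Run:
```python
from h import *
o=ctrl.get_obs();print(o["position"],R.from_quat(o["tool_rot"]).as_matrix().round(3).tolist())
C=cam("wrist");im=ctrl.grab_frame("wrist")
b=im.copy()
for p in [(.475,-.279),(.569,-.28),(.565,-.424),(.466,-.414)]:
    q=proj(C,[*p,.022]);cv2.circle(b,tuple(int(t) for t in q),3,(0,255,0),-1)
cv2.imwrite("pics/v5.png",cv2.resize(b,(800,600)))
```

```text
[ 0.51769359 -0.34818608  0.3147951 ] [[1.0, 0.005, -0.001], [0.005, -1.0, 0.001], [-0.001, -0.001, -1.0]]
```

View pics/v5.png

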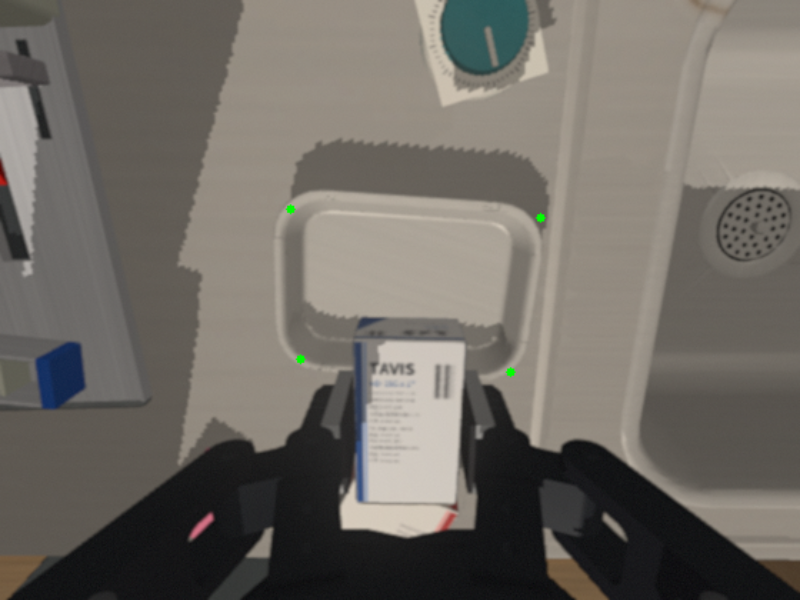

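The tray rim spans columns 276–546 and rows 192–375, so its centre agrees within about 3 mm. The carton is held squarely.

Request:
servo_tool(xyz=[[0.003,0,0.04],[0,0,0.04],[0,0,0.03],[0,0,0.02],[0,0,0],[0,0,0],[0,0,0],[0,0,0],[0,0,-0.02],[0,0,-0.05],[0,0,-0.05]], dr=[[0,0,0],[0,0,0],[0,0,0],[0,0,0],[0,0,0],[0,0,0],[0,0,0],[0,0,0],[0,0,0],[0,0,0],[0,0,0]], gripper=[0.025,0.025,0.025,0.025,0.025,0.055,0.055,0.055,0.055,0.055,0.055])

```text
clock: 6.0
position: [0.5207, -0.3487, 0.3084]
tool_rot: [1.0, 0.001, 0.0, 0.0]
contact_force: [1.5, -1.0, 0.6]
opening: 0.0549
```

Run:
```python
from h import *
o=ctrl.get_obs();print(o["clock"],o["position"],o["contact_force"])
im=ctrl.grab_frame("wrist");a=ctrl.grab_frame("scene")[215:325,340:480]
cv2.imwrite("pics/v6.png",np.hstack([im[:,:],cv2.resize(a,(240,420))]))
```

```text
6.0 [ 0.52073325 -0.34866582  0.30840484] [ 1.49804355 -1.03213347  0.59170218]
```

View pics/v6.png

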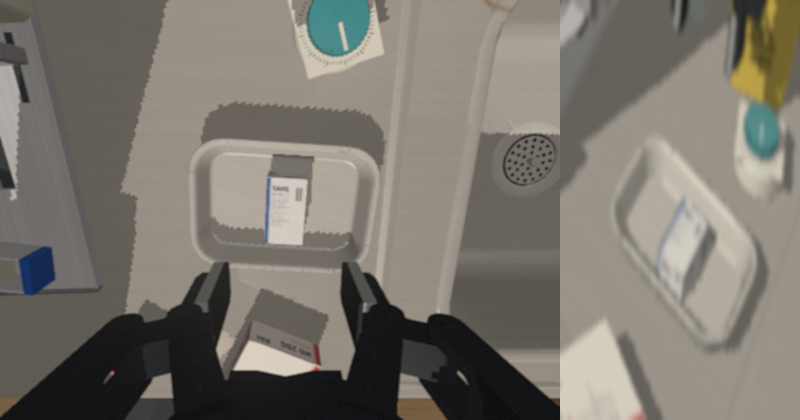

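The carton lies flat in the tray, released (at (285,212) in the wrist frame, rim around it). Next I move behind the rack.

Request:
servo_tool(xyz=[[-0.016,-0.0553,0],[-0.016,-0.0553,0],[-0.016,-0.0553,0],[-0.016,-0.0553,0],[-0.016,-0.0553,0],[-0.0157,-0.0555,0],[0,0,0],[0,0,0],[0,0,0.03],[0,0,0.03],[0,0,0.03],[0,0,0]], dr=[[0,0,0],[0,0,0],[0,0,0],[0,0,0],[0,0,0],[0,0,0],[0,0,-2],[0,0,0],[0,0,0],[0,0,0],[0,0,0],[0,0,0]], gripper=[0.0854,0.0854,0.0854,0.0854,0.0854,0.0854,0.0854,0.0854,0.0854,0.0854,0.0854,0.0854])

```text
clock: 7.6
position: [0.4241, -0.0186, 0.2146]
tool_rot: [1.0, 0.016, -0.002, 0.0]
contact_force: [0.4, 0.1, 0.8]
opening: 0.0852
```

Run:
```python
from h import *
o=ctrl.get_obs();print(o["clock"],o["position"],o["contact_force"],R.from_quat(o["tool_rot"]).as_matrix().round(3).tolist())
im=ctrl.grab_frame("wrist");cv2.imwrite("pics/v7.png",cv2.resize(im,(800,600)))
```

```text
7.6 [ 0.42414352 -0.01857751  0.21459735] [0.38190577 0.14123189 0.78967666] [[0.999, 0.033, -0.003], [0.033, -0.999, -0.001], [-0.003, 0.001, -1.0]]
```

View pics/v7.png

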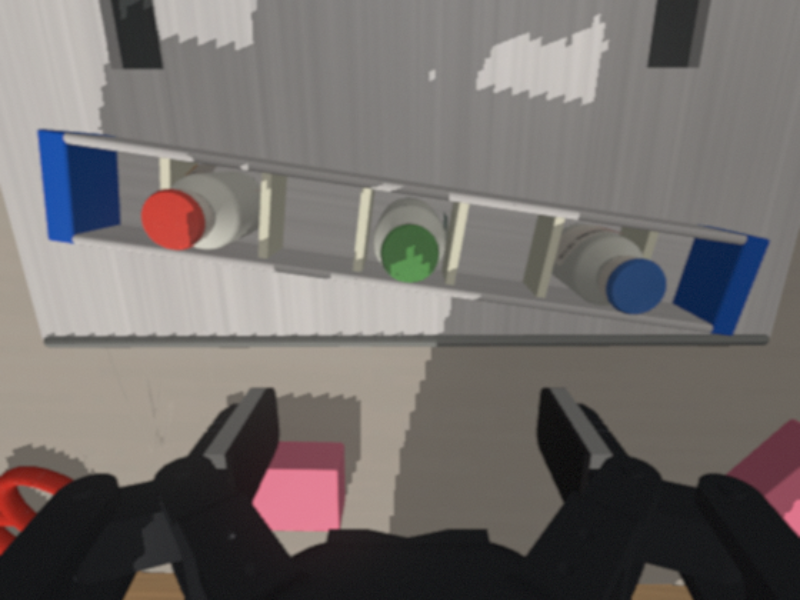

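The bed edge is level in this view (row 340) and centred on the tool, so the yaw matches the reader. Rack and vials are as expected. I'll descend and push with both fingers.

Request:
servo_tool(xyz=[[0,0,0.02],[0,0,0.0155],[0,0,0],[0.01,0,0],[0.005,0,0],[0.004,0,0],[0.004,0,0],[0.004,0,0],[0.004,0,0],[0.004,0,0],[0.004,0,0],[0.004,0,0]], dr=[[0,0,0],[0,0,0],[0,0,0],[0,0,0],[0,0,0],[0,0,0],[0,0,0],[0,0,0],[0,0,0],[0,0,0],[0,0,0],[0,0,0]], gripper=[0.0854,0.0854,0.0854,0.0854,0.0854,0.0854,0.0854,0.0854,0.0854,0.0854,0.0854,0.0854])

```text
clock: 9.15
position: [0.4676, -0.0151, 0.1801]
tool_rot: [1.0, 0.019, -0.0, -0.0]
contact_force: [-2.5, 0.1, 0.5]
opening: 0.085
```

Request:
servo_tool(xyz=[[0.005,0,0],[0.005,0,0],[0.005,0,0],[0.005,0,0],[0.005,0,0],[0.005,0,0],[0.005,0,0],[0.005,0,0],[0.005,0,0],[0.005,0,0]], dr=[[0,0,0],[0,0,0],[0,0,0],[0,0,0],[0,0,0],[0,0,0],[0,0,0],[0,0,0],[0,0,0],[0,0,0]], gripper=[0.0854,0.0854,0.0854,0.0854,0.0854,0.0854,0.0854,0.0854,0.0854,0.0854])

```text
clock: 10.4
position: [0.5178, -0.0133, 0.1802]
tool_rot: [1.0, 0.018, -0.0, 0.0]
contact_force: [-1.2, -1.0, -1.5]
opening: 0.0855
```

Request:
servo_tool(xyz=[[0.004,0,0],[0.004,0,0],[0.004,0,0],[0.004,0,0],[0.004,0,0],[0.004,0,0],[0.004,0,0],[0.003,0,0],[0,0,0]], dr=[[0,0,0],[0,0,0],[0,0,0],[0,0,0],[0,0,0],[0,0,0],[0,0,0],[0,0,0],[0,0,0]], gripper=[0.0854,0.0854,0.0854,0.0854,0.0854,0.0854,0.0854,0.0854,0.0854])

```text
clock: 11.52
position: [0.5492, -0.0121, 0.1803]
tool_rot: [1.0, 0.018, 0.001, 0.0]
contact_force: [-0.2, -0.6, 0.3]
opening: 0.0853
```

Run:
```python
from h import *
o=ctrl.get_obs();print(o["clock"],o["position"],o["contact_force"])
im=ctrl.grab_frame("wrist");cv2.imwrite("pics/v8.png",cv2.resize(im,(800,600)))
```

```text
11.525 [ 0.54920924 -0.01213842  0.18030402] [-0.16450393 -0.57553093  0.28861705]
```

View pics/v8.png

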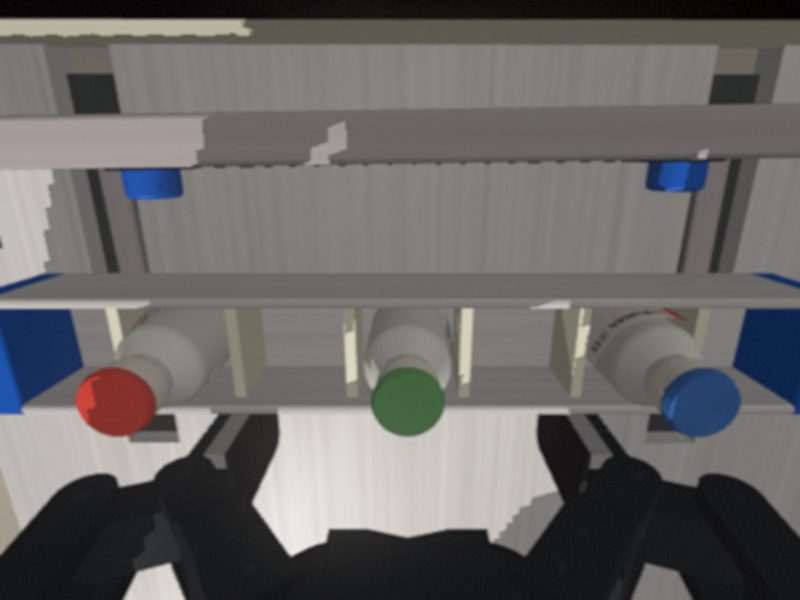

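Run:
```python
from h import *
C=cam("wrist");s=1/1.4286
M=R.from_quat(ctrl.get_obs()["tool_rot"]).as_matrix();p0=ctrl.get_obs()["position"]
for n,u,v,z in [("rackback l",150,274,.04),("rackback r",680,274,.04),("rail l",150,167,.038),("rail r",680,160,.038),("rackfront l",150,408,.04),("rackfront r",640,408,.04),("plL",152,168,.025),("plR",677,160,.025),("green",407,400,.065)]:
    w=ray(C,(u*s,v*s),z);print(n,w.round(4),(M.T@(w-p0)).round(4))
```

```text
rackback l [0.5984 0.0549 0.04  ] [ 0.0515 -0.0653  0.1404]
rackback r [ 0.6031 -0.0785  0.04  ] [0.0513 0.0682 0.1405]
rail l [0.6243 0.0524 0.038 ] [ 0.0772 -0.0618  0.1425]
rail r [ 0.6303 -0.0737  0.038 ] [0.0786 0.0644 0.1425]
rackfront l [0.5599 0.0602 0.04  ] [ 0.0132 -0.072   0.1404]
rackfront r [ 0.5648 -0.0758  0.04  ] [0.0131 0.0641 0.1404]
plL [0.6236 0.059  0.025 ] [ 0.0768 -0.0685  0.1555]
plR [ 0.6306 -0.0804  0.025 ] [0.0786 0.0711 0.1555]
green [ 0.5792 -0.0106  0.065 ] [ 0.0299 -0.0005  0.1154]
```

Request:
servo_tool(xyz=[[0.003,0,0],[0.003,0,0],[0.003,0,0],[0.003,0,0],[0.002,0,0],[0,0,0]], dr=[[0,0,0],[0,0,0],[0,0,0],[0,0,0],[0,0,0],[0,0,0]], gripper=[0.0854,0.0854,0.0854,0.0854,0.0854,0.0854])

```text
clock: 12.32
position: [0.5628, -0.0117, 0.1802]
tool_rot: [1.0, 0.018, 0.0, 0.0]
contact_force: [-1.7, 0.7, 0.1]
opening: 0.0855
```

Request:
servo_tool(xyz=[[0.0015,0,0],[0.0015,0,0],[0.001,0,0]], dr=[[0,0,0],[0,0,0],[0,0,0]], gripper=[0.0854,0.0854,0.0854])

```text
clock: 12.7
position: [0.5665, -0.0116, 0.1802]
tool_rot: [1.0, 0.018, -0.0, 0.0]
contact_force: [-2.5, -0.9, 0.8]
opening: 0.0855
```

Request:
servo_tool(xyz=[[0.001,0,0],[0.001,0,0],[0.001,0,0],[0,0,0]], dr=[[0,0,0],[0,0,0],[0,0,0],[0,0,0]], gripper=[0.0854,0.0854,0.0854,0.0854])

```text
clock: 13.2
position: [0.5696, -0.0114, 0.1802]
tool_rot: [1.0, 0.018, 0.0, 0.0]
contact_force: [-1.3, 0.0, -0.5]
opening: 0.0855
```

Request:
servo_tool(xyz=[[0.001,0,0],[0.001,0,0],[0.0005,0,0],[0,0,0]], dr=[[0,0,0],[0,0,0],[0,0,0],[0,0,0]], gripper=[0.0854,0.0854,0.0854,0.0854])

```text
clock: 13.7
position: [0.5721, -0.0114, 0.1802]
tool_rot: [1.0, 0.018, 0.0, 0.0]
contact_force: [-1.8, -0.5, -0.1]
opening: 0.0853
```

Request:
servo_tool(xyz=[[0.001,0,0],[0.0005,0,0],[0.0005,0,0],[0,0,0]], dr=[[0,0,0],[0,0,0],[0,0,0],[0,0,0]], gripper=[0.0854,0.0854,0.0854,0.0854])

```text
clock: 14.2
position: [0.5737, -0.0113, 0.1802]
tool_rot: [1.0, 0.018, -0.0, -0.0]
contact_force: [-3.6, -0.1, 2.9]
opening: 0.0856
```

Request:
servo_tool(xyz=[[0.0005,0,0],[0.0005,0,0],[0.0005,0,0],[0.0005,0,0],[0,0,0]], dr=[[0,0,0],[0,0,0],[0,0,0],[0,0,0],[0,0,0]], gripper=[0.0854,0.0854,0.0854,0.0854,0.0854])

```text
clock: 14.82
position: [0.5756, -0.0112, 0.1801]
tool_rot: [1.0, 0.018, -0.001, -0.0]
contact_force: [-5.0, 0.2, 2.5]
opening: 0.0854
```

Request:
servo_tool(xyz=[[0.0005,0,0],[0.0005,0,0],[0.0005,0,0],[0,0,0]], dr=[[0,0,0],[0,0,0],[0,0,0],[0,0,0]], gripper=[0.0854,0.0854,0.0854,0.0854])

```text
clock: 15.32
position: [0.5767, -0.0112, 0.18]
tool_rot: [1.0, 0.018, -0.001, -0.0]
contact_force: [-6.1, -0.9, 3.2]
opening: 0.0855
```

Request:
servo_tool(xyz=[[0.0005,0,0],[0.0005,0,0],[0,0,0]], dr=[[0,0,0],[0,0,0],[0,0,0]], gripper=[0.0854,0.0854,0.0854])

```text
clock: 15.7
position: [0.5776, -0.0111, 0.1799]
tool_rot: [1.0, 0.018, -0.001, -0.0]
contact_force: [-7.4, 0.3, 4.2]
opening: 0.0856
```

Request:
servo_tool(xyz=[[0.0005,0,0],[0.0005,0,0],[0,0,0]], dr=[[0,0,0],[0,0,0],[0,0,0]], gripper=[0.0854,0.0854,0.0854])

```text
clock: 16.08
position: [0.5784, -0.0111, 0.1799]
tool_rot: [1.0, 0.018, -0.002, -0.0]
contact_force: [-7.7, 0.5, 4.6]
opening: 0.0851
```

Request:
servo_tool(xyz=[[0.0005,0,0],[0.0005,0,0],[0,0,0]], dr=[[0,0,0],[0,0,0],[0,0,0]], gripper=[0.0854,0.0854,0.0854])

```text
clock: 16.45
position: [0.5793, -0.011, 0.1799]
tool_rot: [1.0, 0.018, -0.002, -0.0]
contact_force: [-7.8, -1.0, 5.0]
opening: 0.0851
```

Request:
servo_tool(xyz=[[0.0005,0,0],[0,0,0]], dr=[[0,0,0],[0,0,0]], gripper=[0.0854,0.0854])

```text
clock: 16.7
position: [0.5796, -0.0111, 0.1798]
tool_rot: [1.0, 0.018, -0.002, -0.0]
contact_force: [-8.3, 0.1, 4.7]
opening: 0.0855
```

Request:
servo_tool(xyz=[[0.0005,0,0],[0,0,0]], dr=[[0,0,0],[0,0,0]], gripper=[0.0854,0.0854])

```text
clock: 16.95
position: [0.5801, -0.011, 0.1798]
tool_rot: [1.0, 0.018, -0.002, -0.0]
contact_force: [-8.4, 0.5, 5.8]
opening: 0.0851
```

Request:
servo_tool(xyz=[[0.0005,0,0],[0,0,0]], dr=[[0,0,0],[0,0,0]], gripper=[0.0854,0.0854])

```text
clock: 17.2
position: [0.5805, -0.011, 0.1798]
tool_rot: [1.0, 0.018, -0.002, -0.0]
contact_force: [-9.3, 0.0, 5.7]
opening: 0.0856
```

Request:
servo_tool(xyz=[[0.0005,0,0],[0,0,0]], dr=[[0,0,0],[0,0,0]], gripper=[0.0854,0.0854])

```text
clock: 17.45
position: [0.5809, -0.011, 0.1797]
tool_rot: [1.0, 0.018, -0.002, -0.0]
contact_force: [-9.4, 0.2, 5.3]
opening: 0.0853
```

Request:
servo_tool(xyz=[[0.0005,0,0],[0.0005,0,0],[0,0,0]], dr=[[0,0,0],[0,0,0],[0,0,0]], gripper=[0.0854,0.0854,0.0854])

```text
clock: 17.82
position: [0.5816, -0.011, 0.1797]
tool_rot: [1.0, 0.018, -0.003, -0.0]
contact_force: [-10.2, 0.0, 6.2]
opening: 0.0855
```

Request:
servo_tool(xyz=[[0.0005,0,0],[0,0,0]], dr=[[0,0,0],[0,0,0]], gripper=[0.0854,0.0854])

```text
clock: 18.08
position: [0.5818, -0.011, 0.1795]
tool_rot: [1.0, 0.018, -0.003, -0.0]
contact_force: [-10.7, -0.4, 6.1]
opening: 0.0853
```

Run:
```python
from h import *
o=ctrl.get_obs();print(o["clock"],o["position"],o["contact_force"],o["ft_torque"])
im=ctrl.grab_frame("wrist");b=ctrl.grab_frame("scene");cv2.imwrite("pics/s9.png",b)
C=cam("scene");q=proj(C,[.6,-.01,.03]).astype(int);print(q)
a=b[q[1]-55:q[1]+55,q[0]-90:q[0]+90]
cv2.imwrite("pics/v9.png",np.hstack([cv2.resize(im[60:300],(560,240)),])) 
z=cv2.resize(im[80:290],(800,300));y=cv2.resize(a,(490,300));cv2.imwrite("pics/v9.png",np.vstack([z,np.hstack([y,np.zeros((300,310,3),np.uint8)])]))
```

```text
18.075 [ 0.5818181  -0.01101869  0.17954763] [-10.65417174  -0.43580994   6.13286393] [0.07859096 2.07943251 0.20797982]
[304 200]
```

View pics/v9.png

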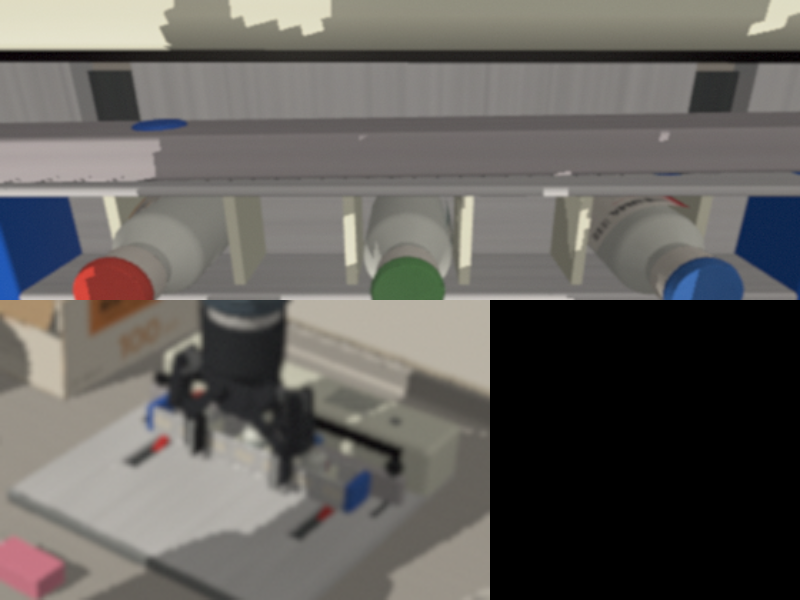

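The left plunger is pressed right through (blue showing behind the rail at (160,125)). The right side still has a sliver of gap, since the rail is slightly out of parallel. I'll turn the tool so the right finger leads.

Request:
servo_tool(xyz=[[0,0,0],[0,0,0],[0,0,0]], dr=[[0,0,-0.3],[0,0,-0.3],[0,0,0]], gripper=[0.0854,0.0854,0.0854])

```text
clock: 18.55
position: [0.5824, -0.0113, 0.1795]
tool_rot: [1.0, 0.023, -0.002, -0.0]
contact_force: [-7.3, -1.2, 3.5]
opening: 0.0855
```

Request:
servo_tool(xyz=[[0.0003,0,0],[0,0,0],[0,0,0]], dr=[[0,0,-0.3],[0,0,-0.3],[0,0,0]], gripper=[0.0854,0.0854,0.0854])

```text
clock: 18.92
position: [0.5827, -0.0115, 0.1795]
tool_rot: [1.0, 0.028, -0.002, 0.0]
contact_force: [-8.0, -1.0, 1.8]
opening: 0.0856
```

Run:
```python
from h import *
o=ctrl.get_obs();print(o["clock"],o["position"],o["contact_force"],o["ft_torque"])
im=ctrl.grab_frame("wrist");cv2.imwrite("pics/w10.png",im)
for u in (110,470):
  print(u); print(im[195:222,u].sum(1))
```

```text
18.925 [ 0.58274525 -0.01154968  0.17952797] [-7.99258095 -1.03395247  1.75641204] [-0.34575715  1.53619658 -0.41130292]
110
[333 332 333 327 336 354 358 353 329 296 283 295 312 324 344 373 386 384
 372 364 343 320 300 299 316 328 330]
470
[318 318 318 324 323 324 322 322 326 315 298 282 293 313 334 370 395 394
 387 379 367 332 273 232 217 258 315]
```

Request:
servo_tool(xyz=[[0.0005,0,0],[0.0005,0,0],[0,0,0]], dr=[[0,0,0],[0,0,0],[0,0,0]], gripper=[0.0854,0.0854,0.0854])

```text
clock: 19.35
position: [0.5831, -0.0116, 0.1795]
tool_rot: [1.0, 0.028, -0.003, -0.0]
contact_force: [-11.3, -0.7, 6.2]
opening: 0.0856
```

Request:
servo_tool(xyz=[[0.0005,0,0],[0.0003,0,0],[0,0,0]], dr=[[0,0,0],[0,0,0],[0,0,0]], gripper=[0.0854,0.0854,0.0854])

```text
clock: 19.73
position: [0.5833, -0.0116, 0.1794]
tool_rot: [1.0, 0.028, -0.004, -0.0]
contact_force: [-13.3, 0.1, 7.0]
opening: 0.0849
```

Run:
```python
from h import *
o=ctrl.get_obs();print(o["clock"],o["position"],o["contact_force"],o["ft_torque"])
im=ctrl.grab_frame("wrist");b=ctrl.grab_frame("side")
C=cam("side");q=proj(C,[.59,-.01,.03]).astype(int);print(q)
a=b[q[1]-60:q[1]+60,q[0]-90:q[0]+90]
z=cv2.resize(im[120:260],(800,200));y=cv2.resize(a,(600,400),interpolation=2);cv2.imwrite("pics/v10.png",np.vstack([z,np.hstack([y,np.zeros((400,200,3),np.uint8)])]))
```

```text
19.725 [ 0.58332133 -0.01164568  0.17942437] [-13.34456635   0.05356584   6.95142866] [-0.47009257  2.47436268 -0.48710056]
[313 201]
```

View pics/v10.png

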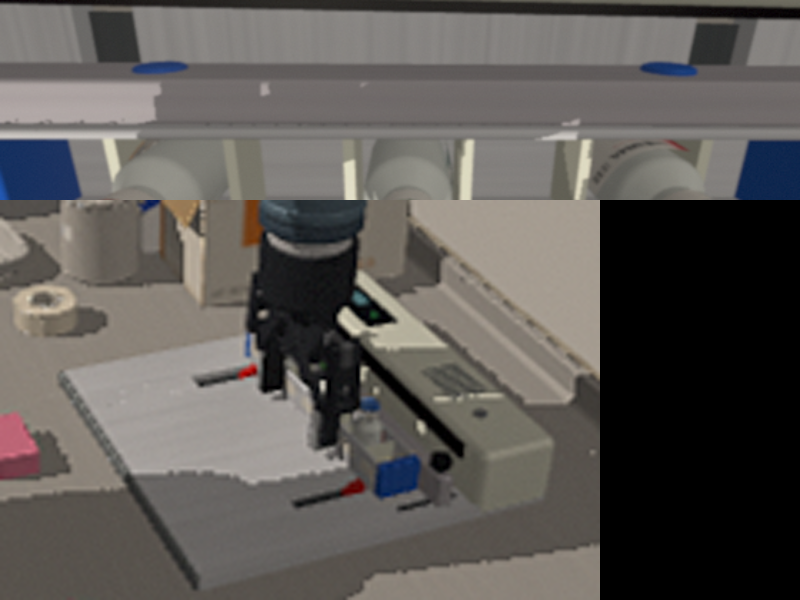

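Both plungers now show behind the rail ((160,68) and (668,70)) and both red catches stand in front of the rack. The force has turned stiff, so the rack is against the rail. I'm backing off, then checking.

Request:
servo_tool(xyz=[[-0.001,0,0],[-0.002,0,0],[-0.005,0,0],[-0.02,0,0],[-0.03,0,0],[0,0,0],[0,0,0]], dr=[[0,0,0],[0,0,0],[0,0,0],[0,0,0],[0,0,0],[0,0,0],[0,0,0]], gripper=[0.0854,0.0854,0.0854,0.0854,0.0854,0.0854,0.0854])

```text
clock: 20.7
position: [0.5297, -0.0139, 0.1808]
tool_rot: [1.0, 0.029, 0.002, 0.0]
contact_force: [-0.2, -0.4, -0.5]
opening: 0.0855
```

Request:
servo_tool(xyz=[[-0.02,0,-0.04],[0,0,-0.05],[0,0,-0.04],[0,0,0],[0,0,0]], dr=[[0,0,0],[0,0,0],[0,0,0],[0,0,0],[0,0,0]], gripper=[0.0854,0.0854,0.0854,0.0854,0.0854])

```text
clock: 21.32
position: [0.5087, -0.015, 0.31]
tool_rot: [1.0, 0.029, 0.001, -0.0]
contact_force: [-0.6, 0.4, 0.4]
opening: 0.0853
```

Run:
```python
from h import *
o=ctrl.get_obs();print(o["clock"],o["position"],o["contact_force"],o["ft_torque"])
im=ctrl.grab_frame("wrist");cv2.imwrite("pics/w11.png",im)
cv2.imwrite("pics/v11.png",cv2.resize(im[0:294,:],(800,420),interpolation=2))
C=cam("wrist")
for y in(.08,-.1):print(proj(C,[.59,y,.016])*1.4286)
```

```text
21.325 [ 0.50872105 -0.01500513  0.31002184] [-0.60088534  0.37302385  0.42320563] [ 0.04552817  0.04463022 -0.0392874 ]
[245.00107761 144.6969823 ]
[568.21048479 163.99320144]
```

View pics/v11.png

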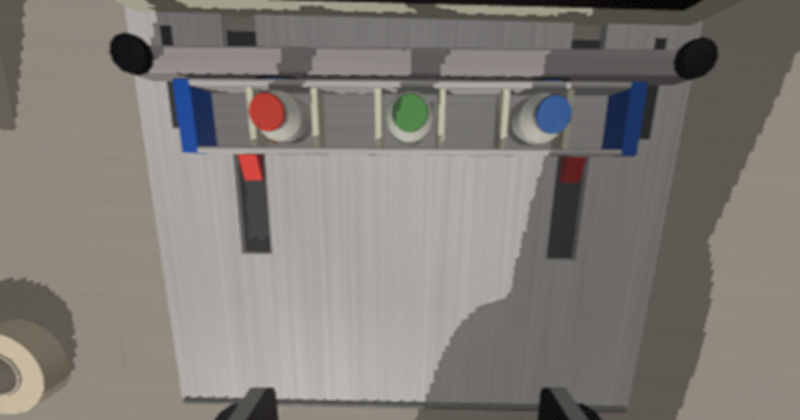

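Run:
```python
from h import *
c=ctrl.camera_info("wrist")
C1=cam("wrist")
T=np.eye(4);T[:3,:3]=R.from_quat([0.7071,.7071,-.001,-.001]).as_matrix();T[:3,3]=[.65,0,.404]
C0=(T@np.array(c["T_tool_cam"]),*C1[1:])
for f,C in(("wrist0",C0),("w11",C1)):
    im=cv2.imread(f"pics/{f}.png").astype(int); m=((im[...,2]>1.7*im[...,1])&(im[...,2]>80)&(im[...,2]>1.7*im[...,0])).astype(np.uint8)
    n,l,s,ce=cv2.connectedComponentsWithStats(m)
    for i in range(1,n):
        w=ray(C,ce[i],.0145)
        if 20<s[i,4]<600 and .56<w[0]<.61:
            v,u=np.where(l==i); p=np.array([ray(C,(a,b),.0145) for a,b in zip(u,v)])
            print(f,s[i],w.round(4),p[:,0].min().round(4),p[:,0].max().round(4),p[:,1].min().round(4),p[:,1].max().round(4))
# gap rail/rack
for u in (170,410,640): print("rackfront",u,[ray(C1,(u/1.4286,152/1.4286),.04).round(4)])
```

```text
wrist0 [215 107  14  11 142] [0.5788 0.0792 0.0145] 0.5716 0.5861 0.0742 0.0846
wrist0 [232 259  12  10 100] [ 0.588  -0.1026  0.0145] 0.5807 0.5947 -0.1097 -0.0971
w11 [174  64  25  28 518] [0.608  0.0679 0.0145] 0.5984 0.6177 0.0589 0.0776
w11 [166 108  19  19 292] [0.5783 0.078  0.0145] 0.571 0.5853 0.0713 0.0852
w11 [393 110  17  18 217] [ 0.5876 -0.1037  0.0145] 0.5807 0.5942 -0.1093 -0.098
rackfront 170 [array([0.5841, 0.1097, 0.04  ])]
rackfront 410 [array([ 0.5909, -0.0112,  0.04  ])]
rackfront 640 [array([ 0.5975, -0.127 ,  0.04  ])]
```

Both red catches show the same extent as before the push (x 0.571–0.585 left, 0.581–0.594 right), so they are fully uncovered and up. I'm handing in the job.

```bash
python3 -c "
from station import ctrl
print(ctrl.close_job())"
```

```text
the job is handed in; nothing more can be done
None
```

The carton is in the steel tray, and the rack lies along the rail with both plungers pressed in and both red catches up. I handed the job in at about 21 s of the 66 s allowed. The hand-in gives no verdict.

- **How I pushed:** I pushed the rack with both opened fingers at about ±50 mm, not one end at a time at ±70 mm. Near the rail I turned the tool about 1.2° so the right end seated too. The highest force I read was about 15 N (13 N of it forward), at the ends of moves, against the 25 N limit.
- **Carton:** After I let go, it was lying flat inside the tray. I didn't photograph it again after the rack push, and the arm did not go back there.
- **Plungers:** With the rack pressed against the rail, both showed through behind it. After backing off, I judged them from how the rack lies.
- **Catches:** After backing off, both red tongues measured the same extent as before the push to within about 1 mm, so they are uncovered in front of the rack.
- **Rack and vials:** The rack looked parallel to the rail with all three vials standing.
- **Robot:** It was clear of everything, with the force reading near zero.
- **Bystanders:** I did not measure the canister, red box and tape roll again at the end; nothing suggested they had been touched.

No check failed. The one small disagreement was that the rack's width measured about 38 mm in the image instead of 34 mm, so I relied on force, not on that image, for the final seating.

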